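# Sweep the sewing things into the bench bay

## Task

Clear the bench after hand-sewing: with the fingers, sweep the two standing thread spools and the cake of beeswax along the bench top, through the open side of the three-sided wooden bay, until all three are wholly inside it. Only push them: nothing is picked up or lifted off the bench, the spools stay standing, and the dye bottle, the awl and the leather heel lift are left where they are.

Things in the scene. Friction and masses are not known exactly. Their poses are not given: they have to be found in the camera images.
- bay: Fixed three-sided bay of brown wood strips 14 mm thick, 30 mm high; floor is the bench top, no sill. Inside 240 mm (its x) by 130 mm (its y). Origin: centre of the inside, on the bench. Side walls at its x = -120, +120 mm, back wall at y = +65, open side (mouth) at y = -65. At yaw 0 its axes are the world's; yaw up to 0.2 rad either way, so the mouth faces roughly -y, to the things to sweep.
- spool_tall: Larger of the two thread spools to be swept, standing upright on the bench to the right of the bay: cylinder 40 mm across, 55 mm high, about 60 g. Origin at the centre of its underside, z up along its axis.
- spool_short: Smaller thread spool to be swept, standing upright: cylinder 34 mm across, 45 mm high, about 60 g. Origin at the centre of its underside, z up along its axis.
- wax: Cake of beeswax to be swept, a flat block 44 mm (its x) by 55 mm (its y) by 20 mm high lying on the bench, any yaw. Origin at the centre of its underside.
- bottle: Bystander: brown dye bottle, 46 mm across, 85 mm high, standing loose behind the work (farther from the robot). Origin at the centre of its underside.
- awl: Bystander: awl with a wooden handle, 26 x 143 x 27 mm, lying loose with its length (its y) roughly along the front edge of the bench. Origin at the centre of its underside.
- heel_lift: Bystander: D-shaped flat piece of brown leather, 62 x 69 mm, 6 mm thick, lying loose to the right of the things to be swept. Origin at the centre of its underside.

How it is judged:
By the outcome, as a careful person would: the job done as asked, in the order asked, and still so for the second after the job is handed in, with the robot touching nothing.
It also fails if it takes over 72 s, if anything falls off the work surface, if the arm or the gripper's body presses on something with over 40 N, if the wrist force passes 120 N, or if a joint passes its speed limit or range.

## Robot

A 6-joint arm with a two-finger parallel gripper is mounted at the origin on a cart in front of the work surface, level with it; the furniture and walls round the work are solid. World frame = base frame: x ahead of the robot, y to its left, z up, the work surface at z = 0. Lengths are in m, angles in rad, forces in N, time in s.
With the tool pointing down it reaches from about 0.25 to 0.775 m from the base axis. Payload 8.9 kg.
Tool frame: the origin (TCP) lies on the centre line of the jaws, within the pads' length; the fingertips stand 22 mm ahead of it and the grasp point (between the pads) lies 3 mm ahead of it (env.tip_extent is the distance from the TCP to the fingertips, in m); z points along the fingers, y is the line along which they close (so a half turn about z gives the same grasp; the last joint's range is limited). The gripper opens to 85 mm and grips with 20 to 120 N. Pads are 22 mm wide; open, the fingers measure 114 mm over their backs; the gripper's body (76 mm by 85 mm) begins 54 mm behind the grasp point. The pads swing forward as they close: fully open they stand 13 mm farther back than shut.
Start: joints at [-1.259, 0.291, -0.153, 1.127, 0, 1.431], TCP at [0.229, -0.473, 0.253] pointing down, gripper open.
Joint ranges: [-2.52, 2.52], [-0.91, 1.74], [-1.3, 1.37], [-1.96, 2.02], [-1.52, 1.47], [-3.14, 3.14]. Speed limits (rad/s): [2.22, 2.22, 2.79, 3.14, 3.14, 3.14].

## Interface

Orientations are given as a rotation vector (axis times angle).
In Python, from bench import env gives the robot as it stands.
- The arm moves only by the shell command python3 -m handwheel 'ROWS' [OPENING] [FORCE]. ROWS is JSON, a list of rows, each an object of numbers: "tx", "ty", "tz": the shift along the tool's x, y, z each as a share of 25 cm, from -1 to 1; "ax", "ay", "az": the turn, a rotation vector about the tool's x, y, z each as a share of 180 degrees, from -1 to 1. A call has 1 to 8 rows; each row is the pose to reach, as a shift and turn from the pose commanded when the call began, along the tool's axes at that moment, turning the shorter way round; what a row does not reach only later rows make up. A row lasts 1/12 s, in which the tool goes at most 41.7 mm and 7.16 degrees, less where a joint would pass 70% of its speed; a pose out of reach is approached as far as the arm can. A call with a number of a shift or a turn outside -1 to 1 is refused whole. A call with a gripper value outside its range is refused whole. OPENING is the opening, from -1 (shut) to 1 (fully open), set as the call begins (- or left out, the last holds). The fingers move at their own pace and stop on an object; FORCE is the grip in N (left out, the last holds). Time passes only in rows, so rows that repeat a pose let the fingers close. It gives the time, the measured TCP pose, the force, the opening and the grip force at its end, in the units of the state.
- env.sense(): the state, without advancing time (a new reading comes with each control period).
- env.snapshot(name): name is "side" or "top" or "wrist"; returns the picture (400x640x3 uint8, red, green, blue); there is no depth.
- env.get_calibration(name): a dict with "mtx" (3x3 intrinsics, pixels), "D" ([k1, k2, p1, p2, k3] as OpenCV has them; the pictures are not rectified), "cam_to_world" (4x4, takes a point from camera to world coordinates); the wrist camera has in their place "mount" (4x4, takes a point from camera to tool coordinates, whose origin is the TCP and whose axes are the flange's). Camera axes: x right, y down, z forward; pixel columns grow to the right and rows downward; lengths in m; the calibration is good to about 2 mm. A picture is of the moment at which its call begins: read the wrist's pose just before it. get_calibration takes no time and is no camera call.
- env.hand_in(): hands the job in; it is judged then, once.
Trained networks look in the newest picture that a camera, given by its name, has taken for a name from the list of things; names that differ only in an ending like _2 or _b are one class to them, and where a whole thing is asked for, a point or a joint stands for the part that bears it (a point fixed in the world has none). Each returns a list of dicts, best first, with "p" (0 to 1); they miss things now and then, are a little off and sometimes report something else, mostly with a low value. They report only what shows in the picture. A call takes as long as a camera call.
- env.regions_of(camera, thing): "mask" (400x640 bool, what is visible of it) and "xy" ([column, row] in pixels, amid what is visible of it).
The state is a dict: "clock": time; "qpos": joint angles; "joint_vel": joint speeds; "effort": joint torques, N m; "tcp_pos": TCP position; "ee_rot": TCP orientation; "ft_force": force on the tool from outside, world axes, zero at the start; "wrist_torque": the same for the moment, N m; "grip_width": opening from 0.0 (shut) to 1.0 (fully open); "grasp_force": force on a finger pad.
Only numpy, scipy, OpenCV 4.12 (cv2) and the standard library are available. Lean on these libraries where they do the work, as an engineer would, in place of code of your own. Each camera call takes 0.05 s, during which the arm holds its last target. There are 200 camera calls.

## Working session

There is one attempt and no reset: what is moved stays moved. The work goes in short steps, Python scripts to look and compute and a shell command to move; the robot and the scene stay as the last step left them, time stands still between calls to the robot, and variables do not carry over. Pictures are saved under pics/ and viewed, at most 10 in all, crops included, and the job is handed in when it is done.

```bash
mkdir -p pics; cat > h.py <<'E'
import numpy as np,cv2,json
from bench import env
def ray(cam,uv,z):
    c=env.get_calibration(cam);K=np.array(c["mtx"]);D=np.array(c["D"]);T=np.array(c["cam_to_world"])
    p=cv2.undistortPoints(np.array(uv,float).reshape(-1,1,2),K,D).reshape(-1,2)
    d=np.c_[p,np.ones(len(p))]@T[:3,:3].T;o=T[:3,3]
    return o+d*((z-o[2])/d[:,2])[:,None]
def save(cam,name):
    im=env.snapshot(cam);cv2.imwrite(f"pics/{name}.png",im[:,:,::-1]);return im
E
python3 - <<'E'
from h import *
s=env.sense();print(s["tcp_pos"],s["ee_rot"],s["clock"],env.tip_extent)
for c in("top","side"): 
    save(c,c+"0"); print(c,np.round(env.get_calibration(c)["cam_to_world"],3).tolist())
for t,h in(("bay",.03),("spool_tall",.055),("spool_short",.045),("wax",.02),("bottle",.085),("awl",.02),("heel_lift",.006)):
    for r in env.regions_of("top",t)[:2]:
        m=r["mask"].astype(np.uint8);c=max(cv2.findContours(m,0,2)[0],key=cv2.contourArea)
        b=cv2.boxPoints(cv2.minAreaRect(c))
        print(t,round(r["p"],2),np.round(r["xy"]),m.sum(),"c",ray("top",r["xy"],h)[0,:2].round(3),"box",ray("top",b,h)[:,:2].round(3).tolist())
E
```

```text
[ 0.22859328 -0.47216972  0.25272767] [-3.06085409e+00 -7.01815544e-01  2.11042346e-04] 0.0 0.022
top [[-0.006, -0.998, 0.058, 0.474], [-1.0, 0.006, 0.002, -0.1], [-0.003, -0.058, -0.998, 1.151], [0.0, 0.0, 0.0, 1.0]]
side [[-0.998, -0.017, 0.053, 0.486], [-0.055, 0.379, -0.924, 0.917], [-0.004, -0.925, -0.379, 0.47], [0.0, 0.0, 0.0, 1.0]]
bay 0.89 [201. 193.] 1567 c [0.553 0.186] box [[0.423, 0.223], [0.687, 0.185], [0.664, 0.04], [0.4, 0.08]]
spool_tall 0.75 [299. 206.] 256 c [ 0.52  -0.043] box [[0.518, -0.017], [0.544, -0.044], [0.515, -0.072], [0.489, -0.046]]
spool_short 0.66 [364. 238.] 189 c [ 0.448 -0.192] box [[0.463, -0.171], [0.463, -0.205], [0.434, -0.205], [0.434, -0.17]]
wax 0.7 [300. 206.] 264 c [ 0.521 -0.044] box [[0.539, -0.023], [0.539, -0.063], [0.499, -0.063], [0.499, -0.023]]
wax 0.62 [353. 188.] 310 c [ 0.564 -0.169] box [[0.55, -0.146], [0.592, -0.174], [0.572, -0.203], [0.53, -0.174]]
bottle 0.8 [341. 127.] 378 c [ 0.696 -0.139] box [[0.723, -0.122], [0.722, -0.164], [0.67, -0.163], [0.671, -0.121]]
awl 0.59 [381. 270.] 331 c [ 0.372 -0.231] box [[0.387, -0.188], [0.386, -0.311], [0.363, -0.311], [0.363, -0.188]]
heel_lift 0.88 [448. 199.] 556 c [ 0.538 -0.395] box [[0.564, -0.367], [0.564, -0.431], [0.507, -0.43], [0.507, -0.366]]
heel_lift 0.43 [300. 209.] 238 c [ 0.516 -0.042] box [[0.54, -0.024], [0.54, -0.062], [0.499, -0.062], [0.499, -0.024]]
```

View pics/top0.png

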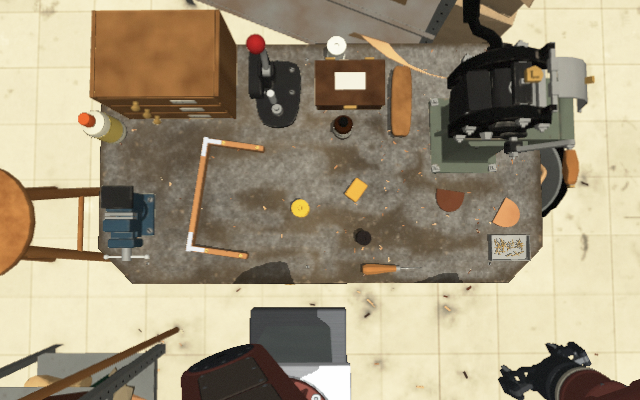

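View pics/side0.png

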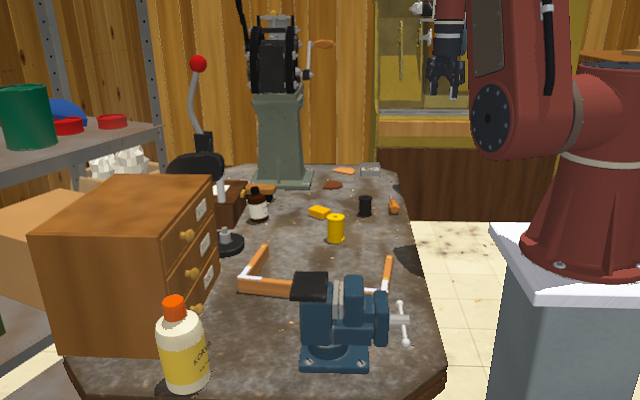

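The top view shows the bay open to the right (back-wall corners near (205,139) and (188,248)). The yellow tall spool is at (300,208), the wax at (357,189) and the dark short spool at (362,237). The bottle, awl and heel lift are clear of the sweep lanes. The side view agrees. I'll push each item along the bay's y axis, cradled between the part-open fingers.

```bash
cat >> h.py <<'E'
from scipy.spatial.transform import Rotation as R
B=np.array([.5425,.125]);X=np.array([.9897,-.142]);Y=np.array([.142,.9897]);YAW=np.degrees(np.arctan2(Y[1],Y[0]))
def w2b(p): d=np.array(p)[:2]-B; return np.array([d@X,d@Y])
def b2w(x,y): return B+x*X+y*Y
def shares(*targets):  # (x,y,z,yaw deg) world
    s=env.sense();r=R.from_rotvec(s["ee_rot"]).as_matrix()
    yaw=np.degrees(np.arctan2(r[1,0],r[0,0]))
    print("tcp",np.round(s["tcp_pos"],3),"yaw",yaw.round(1),"bay",w2b(s["tcp_pos"]).round(3),"t",s["clock"],"grip",s["grip_width"])
    for x,y,z,a in targets:
        d=r.T@(np.array([x,y,z])-s["tcp_pos"])
        az=-((a-yaw+180)%360-180)/180
        print("tx ty tz",(d/.25).round(3),"az",round(az,3),"mm",round(np.linalg.norm(d)*1e3))
E
python3 - <<'E'
from h import *
for n,p in dict(tall=(.5195,-.043),short=(.448,-.19),wax=(.561,-.1745)).items(): print(n,w2b(p).round(3))
print(YAW)
p=b2w(.001,-.225); shares((*p,.13,YAW))
E
```

```text
tall [ 0.001 -0.17 ]
short [-0.049 -0.325]
wax [ 0.061 -0.294]
81.83504965343582
tcp [ 0.229 -0.473  0.253] yaw 25.8 bay [-0.226 -0.636] t 0.45 grip 1.0006094481230479
tx ty tz [ 1.671 -0.856  0.493] az -0.311 mm 485
```

```bash
python3 -m handwheel '[{"tx":0.9,"ty":-0.45,"tz":0.0,"az":-0.3},{"tx":0.9,"ty":-0.45,"tz":0.0,"az":-0.3},{"tx":0.9,"ty":-0.45,"tz":0.0,"az":-0.3},{"tx":0.9,"ty":-0.45,"tz":0.0,"az":-0.3},{"tx":0.9,"ty":-0.45,"tz":0.0,"az":-0.3},{"tx":0.9,"ty":-0.45,"tz":0.0,"az":-0.3},{"tx":0.9,"ty":-0.45,"tz":0.0,"az":-0.3},{"tx":0.9,"ty":-0.45,"tz":0.0,"az":-0.3}]' -0.5 20; python3 -c "
from h import *
shares((*b2w(.001,-.225),.13,YAW))"
```

```text
tcp [ 0.229 -0.473  0.253] yaw 25.8 bay [-0.226 -0.636] t 0.45 grip 1.0006094481230479
tx ty tz [ 1.671 -0.856  0.493] az -0.311 mm 485invalid input at $[0]: expected keys tx, ty, tz, ax, ay, az
```

```bash
python3 -m handwheel '[{"tx":0.9,"ty":-0.45,"tz":0,"ax":0,"ay":0,"az":-0.3},{"tx":0.9,"ty":-0.45,"tz":0,"ax":0,"ay":0,"az":-0.3},{"tx":0.9,"ty":-0.45,"tz":0,"ax":0,"ay":0,"az":-0.3},{"tx":0.9,"ty":-0.45,"tz":0,"ax":0,"ay":0,"az":-0.3},{"tx":0.9,"ty":-0.45,"tz":0,"ax":0,"ay":0,"az":-0.3},{"tx":0.9,"ty":-0.45,"tz":0,"ax":0,"ay":0,"az":-0.3},{"tx":0.9,"ty":-0.45,"tz":0,"ax":0,"ay":0,"az":-0.3},{"tx":0.9,"ty":-0.45,"tz":0,"ax":0,"ay":0,"az":-0.3}]' -0.5 20; python3 -c "
from h import *
shares((*b2w(.001,-.225),.13,YAW))"
```

```text
clock: 1.12
tcp_pos: [0.3836, -0.271, 0.2535]
ee_rot: [2.398, 2.03, 0.0]
ft_force: [-0.1, -1.0, -0.7]
grip_width: 0.247
grasp_force: 0.0
tcp [ 0.384 -0.271  0.253] yaw 80.5 bay [-0.101 -0.414] t 1.1167 grip 0.24698764464812298
tx ty tz [0.768 0.39  0.494] az -0.007 mm 248
```

```bash
python3 -m handwheel '[{"tx":0.768,"ty":0.39,"tz":0.49,"ax":0,"ay":0,"az":-0.007},{"tx":0.768,"ty":0.39,"tz":0.49,"ax":0,"ay":0,"az":-0.007},{"tx":0.768,"ty":0.39,"tz":0.49,"ax":0,"ay":0,"az":-0.007},{"tx":0.768,"ty":0.39,"tz":0.49,"ax":0,"ay":0,"az":-0.007},{"tx":0.768,"ty":0.39,"tz":0.49,"ax":0,"ay":0,"az":-0.007},{"tx":0.768,"ty":0.39,"tz":0.49,"ax":0,"ay":0,"az":-0.007},{"tx":0.768,"ty":0.39,"tz":0.49,"ax":0,"ay":0,"az":-0.007},{"tx":0.768,"ty":0.39,"tz":0.49,"ax":0,"ay":0,"az":-0.007}]'; python3 - <<'E'
from h import *
shares((*b2w(.001,-.225),.034,YAW))
im=save("wrist","w1");save("top","top1")
c=env.get_calibration("wrist");print(np.round(c["mount"],3).tolist())
s=env.sense();T=np.eye(4);T[:3,:3]=R.from_rotvec(s["ee_rot"]).as_matrix();T[:3,3]=s["tcp_pos"];T=T@np.array(c["mount"])
for t,h in (("spool_tall",.055),("wax",.02),("spool_short",.045)):
  for r in env.regions_of("wrist",t)[:2]:
    K,D=np.array(c["mtx"]),np.array(c["D"]);p=cv2.undistortPoints(np.array([[r["xy"]]],float),K,D)[0,0]
    d=T[:3,:3]@[*p,1];w=T[:3,3]+d*(h-T[2,3])/d[2];print(t,r["p"],r["xy"],r["mask"].sum(),w.round(3),w2b(w).round(3))
E
```

```text
clock: 1.78
tcp_pos: [0.512, -0.0998, 0.1296]
ee_rot: [-2.382, -2.045, 0.002]
ft_force: [-0.1, 0.2, 0.6]
grip_width: 0.249
grasp_force: 0.0
tcp [ 0.512 -0.1    0.13 ] yaw 81.3 bay [ 0.002 -0.227] t 1.7833 grip 0.24911422017037632
tx ty tz [ 0.007 -0.002  0.382] az -0.003 mm 96
[[-0.001, -0.952, -0.307, 0.079], [1.0, -0.001, 0.0, -0.001], [-0.001, -0.307, 0.952, -0.12], [0.0, 0.0, 0.0, 1.0]]
wax 0.86 [398.3, 279.7] 2108 [ 0.563 -0.169  0.02 ] [ 0.062 -0.288]
```

View pics/w1.png

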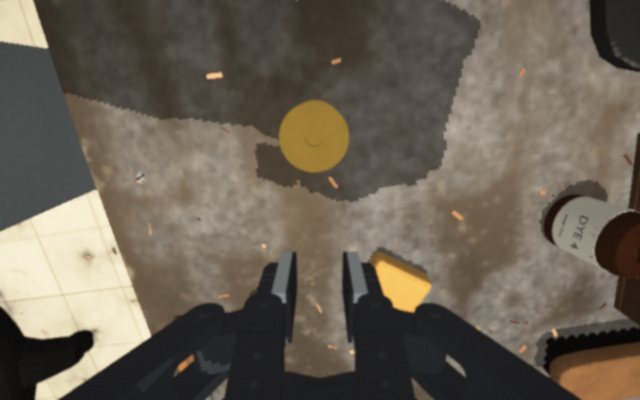

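The yellow spool is at (314,136), centred in front of the fingers, whose tips are near (288,253) and (349,253). Next I'll check how far the tips reach from those pixels.

```bash
python3 - <<'E'
from h import *
c=env.get_calibration("wrist");M=np.linalg.inv(np.array(c["mount"]))
for z in(.012,.019,.022,.032):
  P=np.array([[x,y,z] for x in(.011,-.011) for y in(-.0105,.0105)]);q=P@M[:3,:3].T+M[:3,3]
  print(z,cv2.projectPoints(q,np.zeros(3),np.zeros(3),np.array(c["mtx"]),np.array(c["D"]))[0].round().reshape(-1,2).tolist())
E
python3 -m handwheel '[{"tx":0.007,"ty":0,"tz":0.17,"ax":0,"ay":0,"az":-0.003},{"tx":0.007,"ty":0,"tz":0.34,"ax":0,"ay":0,"az":-0.003},{"tx":0.007,"ty":0,"tz":0.34,"ax":0,"ay":0,"az":-0.003},{"tx":0.007,"ty":0,"tz":0.34,"ax":0,"ay":0,"az":-0.003}]'
python3 -c "
from h import *
save('side','s1')
im=cv2.imread('pics/s1.png')[150:300,240:440];cv2.imwrite('pics/s1c.png',cv2.resize(im,None,fx=4,fy=4))
shares((*b2w(.001,.0),.034,YAW))"
```

```text
0.012 [[296.0, 259.0], [345.0, 259.0], [297.0, 302.0], [343.0, 302.0]]
0.019 [[297.0, 251.0], [343.0, 251.0], [298.0, 293.0], [342.0, 293.0]]
0.022 [[298.0, 249.0], [343.0, 249.0], [299.0, 290.0], [342.0, 290.0]]
0.032 [[299.0, 240.0], [342.0, 240.0], [300.0, 279.0], [341.0, 279.0]]
clock: 2.37
tcp_pos: [0.5105, -0.0999, 0.0451]
ee_rot: [-2.376, -2.049, 0.003]
ft_force: [-0.5, -0.8, 0.0]
grip_width: 0.251
grasp_force: 0.0
tcp [ 0.512 -0.1    0.047] yaw 81.6 bay [ 0.002 -0.227] t 2.4167 grip 0.2490914892763796
tx ty tz [ 0.91  -0.008  0.051] az -0.001 mm 228
```

View pics/s1c.png

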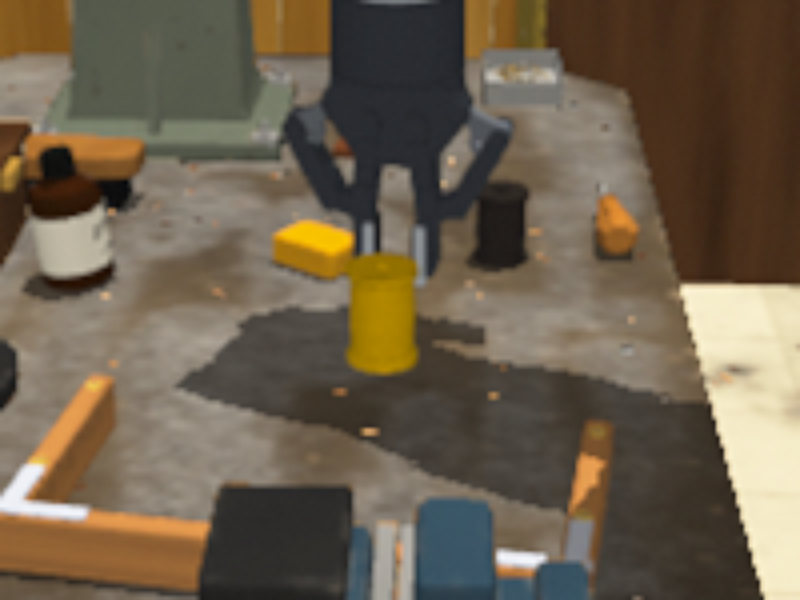

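The side crop shows the fingers straight behind the yellow spool, with the tips still above the bench. The projection puts the tips about 19 mm ahead of the TCP and the gap at about 25 mm. I'll lower to TCP z = 0.030 and push.

```bash
python3 -m handwheel '[{"tx":0,"ty":0,"tz":0.068,"ax":0,"ay":0,"az":0},{"tx":0.04,"ty":0,"tz":0.068,"ax":0,"ay":0,"az":0},{"tx":0.09,"ty":0,"tz":0.068,"ax":0,"ay":0,"az":0},{"tx":0.12,"ty":0,"tz":0.068,"ax":0,"ay":0,"az":0},{"tx":0.17,"ty":0,"tz":0.068,"ax":0,"ay":0,"az":0},{"tx":0.23,"ty":0,"tz":0.068,"ax":0,"ay":0,"az":0},{"tx":0.29,"ty":0,"tz":0.068,"ax":0,"ay":0,"az":0},{"tx":0.35,"ty":0,"tz":0.068,"ax":0,"ay":0,"az":0}]'
python3 - <<'E'
from h import *
shares((*b2w(.001,.003),.03,YAW))
env.snapshot("top")
for r in env.regions_of("top","spool_tall")[:2]: w=ray("top",r["xy"],.055)[0];print(r["p"],w.round(3),w2b(w).round(3))
E
```

```text
clock: 3.08
tcp_pos: [0.5258, -0.0116, 0.0299]
ee_rot: [2.376, 2.053, 0.001]
ft_force: [0.4, -0.5, 0.4]
grip_width: 0.25
grasp_force: 0.2
tcp [ 0.526 -0.012  0.03 ] yaw 81.7 bay [ 0.003 -0.138] t 3.0833 grip 0.25030856331700724
tx ty tz [ 0.562 -0.009 -0.001] az -0.001 mm 141
```

```bash
python3 -m handwheel '[{"tx":0.06,"ty":0,"tz":0,"ax":0,"ay":0,"az":0},{"tx":0.13,"ty":0,"tz":0,"ax":0,"ay":0,"az":0},{"tx":0.2,"ty":0,"tz":0,"ax":0,"ay":0,"az":0},{"tx":0.27,"ty":0,"tz":0,"ax":0,"ay":0,"az":0},{"tx":0.34,"ty":0,"tz":0,"ax":0,"ay":0,"az":0},{"tx":0.41,"ty":0,"tz":0,"ax":0,"ay":0,"az":0},{"tx":0.46,"ty":0,"tz":0,"ax":0,"ay":0,"az":0},{"tx":0.5,"ty":0,"tz":0,"ax":0,"ay":0,"az":0}]'
python3 -m handwheel '[{"tx":0.03,"ty":0,"tz":0,"ax":0,"ay":0,"az":0},{"tx":0.05,"ty":0,"tz":0,"ax":0,"ay":0,"az":0},{"tx":0.06,"ty":0,"tz":0,"ax":0,"ay":0,"az":0},{"tx":0.04,"ty":0,"tz":0,"ax":0,"ay":0,"az":0},{"tx":-0.04,"ty":0,"tz":0,"ax":0,"ay":0,"az":0},{"tx":-0.1,"ty":0,"tz":-0.1,"ax":0,"ay":0,"az":0},{"tx":-0.16,"ty":0,"tz":-0.26,"ax":0,"ay":0,"az":0},{"tx":-0.22,"ty":0,"tz":-0.4,"ax":0,"ay":0,"az":0}]'
python3 - <<'E'
from h import *
shares((*b2w(-.049,-.385),.13,YAW))
E
```

```text
clock: 3.85
tcp_pos: [0.5436, 0.1116, 0.0293]
ee_rot: [2.376, 2.054, 0.001]
ft_force: [-0.2, -0.6, -0.1]
grip_width: 0.252
grasp_force: 0.2
clock: 4.52
tcp_pos: [0.534, 0.0545, 0.1294]
ee_rot: [-2.377, -2.051, 0.003]
ft_force: [0.5, -0.0, 0.2]
grip_width: 0.255
grasp_force: 0.0
tcp [0.534 0.054 0.129] yaw 81.6 bay [ 0.002 -0.071] t 4.5167 grip 0.25484419640262196
tx ty tz [-1.257e+00 -1.970e-01 -1.000e-03] az -0.001 mm 318
```

```bash
python3 -m handwheel '[{"tx":-1,"ty":-0.2,"tz":0,"ax":0,"ay":0,"az":0},{"tx":-1,"ty":-0.2,"tz":0,"ax":0,"ay":0,"az":0},{"tx":-1,"ty":-0.2,"tz":0,"ax":0,"ay":0,"az":0},{"tx":-1,"ty":-0.2,"tz":0,"ax":0,"ay":0,"az":0},{"tx":-1,"ty":-0.2,"tz":0,"ax":0,"ay":0,"az":0},{"tx":-1,"ty":-0.2,"tz":0,"ax":0,"ay":0,"az":0},{"tx":-1,"ty":-0.2,"tz":0,"ax":0,"ay":0,"az":0},{"tx":-1,"ty":-0.2,"tz":0,"ax":0,"ay":0,"az":0}]'
python3 - <<'E'
from h import *
save("top","top2");save("wrist","w2")
for t,h in(("spool_tall",.055),("spool_short",.045),("wax",.02)):
  for r in env.regions_of("top",t)[:2]: w=ray("top",r["xy"],h)[0];print(t,r["p"],w.round(3),w2b(w).round(3))
c=env.get_calibration("wrist")
s=env.sense();T=np.eye(4);T[:3,:3]=R.from_rotvec(s["ee_rot"]).as_matrix();T[:3,3]=s["tcp_pos"];T=T@np.array(c["mount"])
for r in env.regions_of("wrist","spool_short")[:2]:
    p=cv2.undistortPoints(np.array([[r["xy"]]],float),np.array(c["mtx"]),np.array(c["D"]))[0,0]
    d=T[:3,:3]@[*p,1];w=T[:3,3]+d*(.045-T[2,3])/d[2];print(r["p"],r["xy"],w.round(3),w2b(w).round(3))
shares((*b2w(-.049,-.385),.03,YAW))
E
```

```text
clock: 5.18
tcp_pos: [0.4481, -0.1868, 0.1288]
ee_rot: [2.383, 2.047, -0.0]
ft_force: [0.2, 0.4, -0.2]
grip_width: 0.245
grasp_force: 0.0
spool_tall 0.56 [0.55  0.152 0.055] [0.004 0.028]
wax 0.57 [ 0.56  -0.171  0.02 ] [ 0.059 -0.291]
0.69 [319.3, 222.2] [ 0.449 -0.183  0.045] [-0.049 -0.318]
tcp [ 0.45  -0.183  0.129] yaw 81.7 bay [-0.048 -0.318] t 5.4833 grip 0.2508113309097779
tx ty tz [-0.268 -0.003  0.395] az -0.001 mm 119
```

View pics/w2.png

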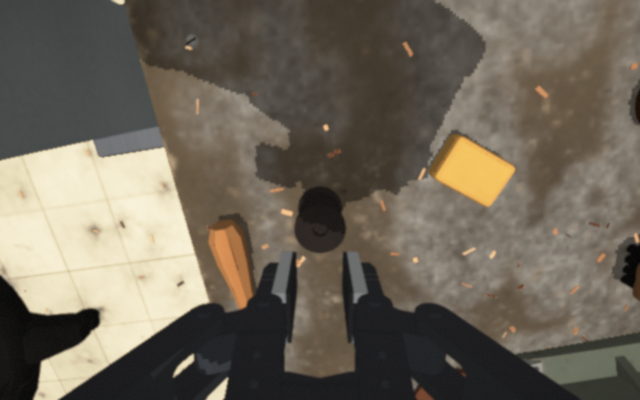

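The tall spool now stands inside the bay at bay coordinates (4, 28) mm. The short spool at (320,222) lies on the tool's centre line, and the awl at (232,255) is clear of the left finger. I'll back off, lower and push it.

```bash
python3 -m handwheel '[{"tx":-0.14,"ty":0,"tz":0,"ax":0,"ay":0,"az":0},{"tx":-0.268,"ty":0,"tz":0,"ax":0,"ay":0,"az":0},{"tx":-0.268,"ty":0,"tz":0.12,"ax":0,"ay":0,"az":0},{"tx":-0.268,"ty":0,"tz":0.26,"ax":0,"ay":0,"az":0},{"tx":-0.268,"ty":0,"tz":0.395,"ax":0,"ay":0,"az":0},{"tx":-0.268,"ty":0,"tz":0.395,"ax":0,"ay":0,"az":0},{"tx":-0.22,"ty":0,"tz":0.395,"ax":0,"ay":0,"az":0},{"tx":-0.18,"ty":0,"tz":0.395,"ax":0,"ay":0,"az":0}]'
python3 - <<'E'
from h import *
shares((*b2w(-.056,-.14),.03,YAW),(*b2w(-.058,-.025),.03,YAW))
E
```

```text
clock: 6.15
tcp_pos: [0.4438, -0.2276, 0.0313]
ee_rot: [2.377, 2.053, 0.001]
ft_force: [0.0, -0.1, 0.6]
grip_width: 0.252
grasp_force: 0.0
tcp [ 0.444 -0.228  0.031] yaw 81.6 bay [-0.048 -0.363] t 6.15 grip 0.2516754871453544
tx ty tz [ 0.892 -0.036  0.005] az -0.001 mm 223
tx ty tz [ 1.352 -0.046  0.005] az -0.001 mm 338
```

```bash
python3 -m handwheel '[{"tx":0.04,"ty":0,"tz":0,"ax":0,"ay":0,"az":0},{"tx":0.07,"ty":0,"tz":0,"ax":0,"ay":0,"az":0},{"tx":0.11,"ty":0,"tz":0,"ax":0,"ay":0,"az":0},{"tx":0.16,"ty":-0.005,"tz":0,"ax":0,"ay":0,"az":0},{"tx":0.22,"ty":-0.01,"tz":0,"ax":0,"ay":0,"az":0},{"tx":0.29,"ty":-0.015,"tz":0,"ax":0,"ay":0,"az":0},{"tx":0.36,"ty":-0.02,"tz":0,"ax":0,"ay":0,"az":0},{"tx":0.43,"ty":-0.025,"tz":0,"ax":0,"ay":0,"az":0}]'
python3 -m handwheel '[{"tx":0.07,"ty":0,"tz":0,"ax":0,"ay":0,"az":0},{"tx":0.14,"ty":-0.005,"tz":0,"ax":0,"ay":0,"az":0},{"tx":0.21,"ty":-0.01,"tz":0,"ax":0,"ay":0,"az":0},{"tx":0.28,"ty":-0.012,"tz":0,"ax":0,"ay":0,"az":0},{"tx":0.35,"ty":-0.015,"tz":0,"ax":0,"ay":0,"az":0},{"tx":0.42,"ty":-0.018,"tz":0,"ax":0,"ay":0,"az":0},{"tx":0.49,"ty":-0.02,"tz":0,"ax":0,"ay":0,"az":0},{"tx":0.55,"ty":-0.02,"tz":0,"ax":0,"ay":0,"az":0}]'
python3 - <<'E'
from h import *
shares((*b2w(-.056,-.14),.03,YAW),(*b2w(-.058,-.022),.03,YAW))
E
```

```text
clock: 6.82
tcp_pos: [0.4525, -0.1198, 0.0305]
ee_rot: [2.377, 2.053, 0.001]
ft_force: [0.6, -0.2, 0.7]
grip_width: 0.248
grasp_force: 0.5
clock: 7.48
tcp_pos: [0.4672, 0.0173, 0.0305]
ee_rot: [2.377, 2.054, 0.001]
ft_force: [-0.1, -0.2, 1.1]
grip_width: 0.249
grasp_force: 0.5
tcp [0.467 0.017 0.03 ] yaw 81.7 bay [-0.059 -0.117] t 7.4833 grip 0.24852090709814031
tx ty tz [-0.091  0.013  0.002] az -0.001 mm 23
tx ty tz [0.381 0.004 0.002] az -0.001 mm 95
```

```bash
python3 -m handwheel '[{"tx":0.07,"ty":0,"tz":0,"ax":0,"ay":0,"az":0},{"tx":0.14,"ty":0,"tz":0,"ax":0,"ay":0,"az":0},{"tx":0.21,"ty":0,"tz":0,"ax":0,"ay":0,"az":0},{"tx":0.28,"ty":0,"tz":0,"ax":0,"ay":0,"az":0},{"tx":0.33,"ty":0,"tz":0,"ax":0,"ay":0,"az":0},{"tx":0.37,"ty":0,"tz":0,"ax":0,"ay":0,"az":0},{"tx":0.39,"ty":0,"tz":0,"ax":0,"ay":0,"az":0},{"tx":0.39,"ty":0,"tz":0,"ax":0,"ay":0,"az":0}]'
python3 -m handwheel '[{"tx":-0.05,"ty":0,"tz":0,"ax":0,"ay":0,"az":0},{"tx":-0.12,"ty":0,"tz":-0.1,"ax":0,"ay":0,"az":0},{"tx":-0.2,"ty":0,"tz":-0.25,"ax":0,"ay":0,"az":0},{"tx":-0.3,"ty":0.05,"tz":-0.4,"ax":0,"ay":0,"az":0},{"tx":-0.45,"ty":0.15,"tz":-0.4,"ax":0,"ay":0,"az":0},{"tx":-0.6,"ty":0.25,"tz":-0.4,"ax":0,"ay":0,"az":0},{"tx":-0.75,"ty":0.35,"tz":-0.4,"ax":0,"ay":0,"az":0},{"tx":-0.9,"ty":0.45,"tz":-0.4,"ax":0,"ay":0,"az":0}]'
python3 - <<'E'
from h import *
save("wrist","w3");save("top","top3")
for t,h in(("spool_tall",.055),("spool_short",.045)):
  for r in env.regions_of("top",t)[:2]: w=ray("top",r["xy"],h)[0];print(t,r["p"],w.round(3),w2b(w).round(3))
c=env.get_calibration("wrist")
s=env.sense();T=np.eye(4);T[:3,:3]=R.from_rotvec(s["ee_rot"]).as_matrix();T[:3,3]=s["tcp_pos"];T=T@np.array(c["mount"])
for r in env.regions_of("wrist","wax")[:1]:
    m=max(cv2.findContours(r["mask"].astype(np.uint8),0,2)[0],key=cv2.contourArea).reshape(-1,1,2).astype(float)
    p=cv2.undistortPoints(m,np.array(c["mtx"]),np.array(c["D"])).reshape(-1,2)
    d=np.c_[p,np.ones(len(p))]@T[:3,:3].T;w=T[:3,3]+d*((.02-T[2,3])/d[:,2])[:,None]
    print(r["p"],r["xy"],cv2.minAreaRect((w[:,:2]*1000).astype(np.float32)))
d=np.array([.55,.835]);q=np.array([.561,-.171])-.06*d
shares((*q,.13,56.6),(*q,.028,56.6))
E
```

```text
clock: 8.15
tcp_pos: [0.4815, 0.1131, 0.0302]
ee_rot: [-2.376, -2.055, -0.001]
ft_force: [-1.1, -0.2, 0.7]
grip_width: 0.249
grasp_force: 0.0
clock: 8.82
tcp_pos: [0.553, -0.1139, 0.1306]
ee_rot: [2.378, 2.052, 0.001]
ft_force: [1.2, 1.2, -0.2]
grip_width: 0.252
grasp_force: 0.0
spool_tall 0.72 [0.545 0.149 0.055] [-0.001  0.025]
spool_short 0.72 [0.477 0.128 0.045] [-0.065 -0.007]
0.56 [327.3, 269.6] ((547.4472045898438, -163.04359436035156), (48.21915054321289, 28.332632064819336), 80.79399871826172)
tcp [ 0.552 -0.112  0.13 ] yaw 81.6 bay [ 0.043 -0.233] t 9.0667 grip 0.2487454493996024
tx ty tz [-0.447 -0.03  -0.002] az 0.139 mm 112
tx ty tz [-0.448 -0.029  0.406] az 0.139 mm 151
```

View pics/w3.png

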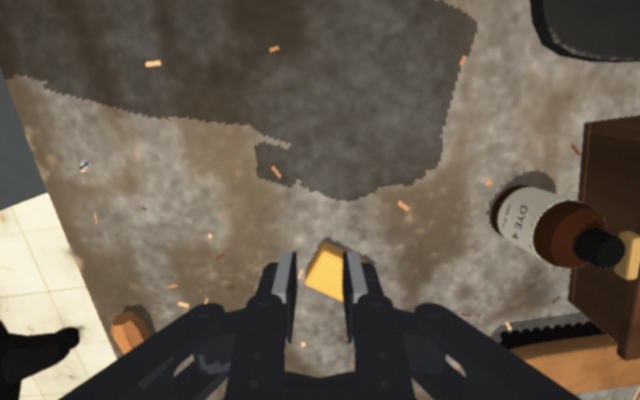

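Both spools are inside the bay (short at bay (-65,-7) mm, tall at about (0,25) mm). The wax at (328,268) is half hidden by the fingers, so I'll take its pose from the corners seen in w2: (463,135), (515,170), (488,207), (432,172).

```bash
python3 - <<'E'
from h import *
c=env.get_calibration("wrist")
s=env.sense();T=np.eye(4);T[:3,:3]=R.from_rotvec(s["ee_rot"]).as_matrix();T[:3,3]=[.450,-.183,.129];T=T@np.array(c["mount"])
p=cv2.undistortPoints(np.array([[463,135],[515,170],[488,207],[432,172]],float).reshape(-1,1,2),np.array(c["mtx"]),np.array(c["D"])).reshape(-1,2)
d=np.c_[p,np.ones(4)]@T[:3,:3].T;w=T[:3,3]+d*((.018-T[2,3])/d[:,2])[:,None]
w=w[:,:2];L=(w[1]+w[2]-w[0]-w[3])/2;a=np.degrees(np.arctan2(L[1],L[0]));print(w.round(3),w.mean(0).round(3),np.linalg.norm(L),a)
n=np.radians(a+90);q=w.mean(0)-.06*np.array([np.cos(n),np.sin(n)])
shares((*q,.13,a+90),(*q,.028,a+90))
E
```

```text
[[ 0.554 -0.145]
 [ 0.59  -0.175]
 [ 0.571 -0.2  ]
 [ 0.532 -0.168]] [ 0.562 -0.172] 0.04892502557070698 -39.19697544544329
tcp [ 0.552 -0.112  0.13 ] yaw 81.6 bay [ 0.043 -0.233] t 9.0667 grip 0.2487454493996024
tx ty tz [-0.439 -0.048 -0.002] az 0.171 mm 110
tx ty tz [-0.439 -0.048  0.406] az 0.171 mm 150
```

```bash
python3 -m handwheel '[{"tx":-0.15,"ty":-0.015,"tz":0,"ax":0,"ay":0,"az":0.04},{"tx":-0.3,"ty":-0.03,"tz":0,"ax":0,"ay":0,"az":0.08},{"tx":-0.44,"ty":-0.048,"tz":0,"ax":0,"ay":0,"az":0.12},{"tx":-0.44,"ty":-0.048,"tz":0,"ax":0,"ay":0,"az":0.165},{"tx":-0.44,"ty":-0.048,"tz":0.15,"ax":0,"ay":0,"az":0.165},{"tx":-0.44,"ty":-0.048,"tz":0.3,"ax":0,"ay":0,"az":0.165},{"tx":-0.44,"ty":-0.048,"tz":0.4,"ax":0,"ay":0,"az":0.165},{"tx":-0.44,"ty":-0.048,"tz":0.4,"ax":0,"ay":0,"az":0.165}]'
python3 - <<'E'
from h import *
w=np.array([.562,-.172])
n=np.radians(52);u=np.array([np.cos(n),np.sin(n)])
print("bay")
def tcp_for(cx,yaw):  # TCP with wax centre 34 mm ahead
    t=np.radians(yaw);return (*(np.array(cx)-.034*np.array([np.cos(t),np.sin(t)])),.029,yaw)
shares(tcp_for(w,52),tcp_for(w+.025*u,56),tcp_for(w+.025*u+[.006,.02],66),tcp_for(b2w(.068,-.225),74),tcp_for(b2w(.068,-.2),82))
E
```

```text
clock: 9.73
tcp_pos: [0.521, -0.2152, 0.0256]
ee_rot: [-2.817, -1.374, 0.008]
ft_force: [-0.9, 0.9, 0.0]
grip_width: 0.247
grasp_force: 0.0
bay
tcp [ 0.521 -0.215  0.026] yaw 52.0 bay [ 0.027 -0.34 ] t 9.7333 grip 0.24709870073128457
tx ty tz [ 0.101  0.023 -0.014] az 0.0 mm 26
tx ty tz [ 0.201  0.032 -0.014] az -0.022 mm 51
tx ty tz [ 0.283  0.025 -0.014] az -0.078 mm 71
tx ty tz [ 0.354 -0.036 -0.014] az -0.122 mm 89
tx ty tz [ 0.449 -0.068 -0.013] az -0.167 mm 114
```

```bash
python3 -m handwheel '[{"tx":0.04,"ty":0.023,"tz":-0.01,"ax":0,"ay":0,"az":0},{"tx":0.08,"ty":0.023,"tz":-0.01,"ax":0,"ay":0,"az":0},{"tx":0.12,"ty":0.025,"tz":-0.01,"ax":0,"ay":0,"az":0},{"tx":0.16,"ty":0.028,"tz":-0.01,"ax":0,"ay":0,"az":-0.01},{"tx":0.2,"ty":0.031,"tz":-0.01,"ax":0,"ay":0,"az":-0.022},{"tx":0.24,"ty":0.03,"tz":-0.01,"ax":0,"ay":0,"az":-0.05},{"tx":0.283,"ty":0.025,"tz":-0.01,"ax":0,"ay":0,"az":-0.078},{"tx":0.31,"ty":0.01,"tz":-0.01,"ax":0,"ay":0,"az":-0.09}]'
python3 - <<'E'
from h import *
save("wrist","w4");save("top","top4")
def tcp_for(cx,yaw):
    t=np.radians(yaw);return (*(np.array(cx)-.034*np.array([np.cos(t),np.sin(t)])),.029,yaw)
s=env.sense();t=np.radians(68);e=np.array(s["tcp_pos"][:2])+.034*np.array([np.cos(t),np.sin(t)]);print("wax est",w2b(e).round(3))
for r in env.regions_of("top","wax")[:2]: w=ray("top",r["xy"],.02)[0];print(r["p"],w2b(w).round(3))
shares(*[tcp_for(b2w(.07,y),a) for y,a in((-.22,74),(-.19,82),(-.1,82),(-.01,82))])
E
```

```text
clock: 10.4
tcp_pos: [0.5761, -0.1578, 0.0331]
ee_rot: [2.594, 1.77, 0.001]
ft_force: [-0.8, -0.7, 1.0]
grip_width: 0.25
grasp_force: 0.1
wax est [ 0.081 -0.242]
tcp [ 0.575 -0.158  0.033] yaw 68.2 bay [ 0.072 -0.276] t 10.55 grip 0.2527150953660733
tx ty tz [ 0.079 -0.048  0.015] az -0.032 mm 23
tx ty tz [ 0.198 -0.057  0.015] az -0.077 mm 52
tx ty tz [ 0.548 -0.142  0.015] az -0.077 mm 142
tx ty tz [ 0.898 -0.227  0.015] az -0.077 mm 232
```

View pics/w4.png

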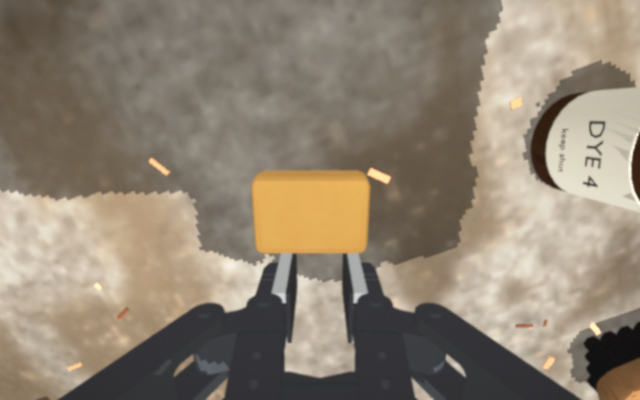

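The wax (centre (311,212)) sits flush against both fingers, so I'll keep steering it and push it in.

```bash
python3 -m handwheel '[{"tx":0.05,"ty":-0.005,"tz":0.01,"ax":0,"ay":0,"az":-0.012},{"tx":0.1,"ty":-0.013,"tz":0.01,"ax":0,"ay":0,"az":-0.032},{"tx":0.15,"ty":-0.025,"tz":0.01,"ax":0,"ay":0,"az":-0.055},{"tx":0.2,"ty":-0.038,"tz":0.01,"ax":0,"ay":0,"az":-0.077},{"tx":0.25,"ty":-0.05,"tz":0.01,"ax":0,"ay":0,"az":-0.077},{"tx":0.31,"ty":-0.065,"tz":0.01,"ax":0,"ay":0,"az":-0.077},{"tx":0.37,"ty":-0.08,"tz":0.01,"ax":0,"ay":0,"az":-0.077},{"tx":0.43,"ty":-0.095,"tz":0.01,"ax":0,"ay":0,"az":-0.077}]'
python3 - <<'E'
from h import *
save("wrist","w5")
for r in env.regions_of("wrist","wax")[:1]: print(r["p"],r["xy"],cv2.boundingRect(r["mask"].astype(np.uint8)))
shares((*b2w(.078,-.03),.03,YAW))
E
```

```text
clock: 11.22
tcp_pos: [0.5927, -0.0493, 0.03]
ee_rot: [-2.373, -2.058, 0.0]
ft_force: [0.6, -0.2, 0.1]
grip_width: 0.249
grasp_force: 0.1
0.65 [312.6, 214.0] (252, 171, 123, 86)
tcp [ 0.593 -0.048  0.03 ] yaw 82.0 bay [ 0.074 -0.164] t 11.3167 grip 0.24935271260235262
tx ty tz [0.536 0.017 0.   ] az 0.001 mm 134
```

```bash
python3 -m handwheel '[{"tx":0.06,"ty":0,"tz":0,"ax":0,"ay":0,"az":0},{"tx":0.13,"ty":0,"tz":0,"ax":0,"ay":0,"az":0},{"tx":0.2,"ty":0,"tz":0,"ax":0,"ay":0,"az":0},{"tx":0.28,"ty":0,"tz":0,"ax":0,"ay":0,"az":0},{"tx":0.36,"ty":0,"tz":0,"ax":0,"ay":0,"az":0},{"tx":0.43,"ty":0,"tz":0,"ax":0,"ay":0,"az":0},{"tx":0.5,"ty":0,"tz":0,"ax":0,"ay":0,"az":0},{"tx":0.55,"ty":0,"tz":0,"ax":0,"ay":0,"az":0}]'
python3 -m handwheel '[{"tx":0.02,"ty":0,"tz":0,"ax":0,"ay":0,"az":0},{"tx":-0.05,"ty":0,"tz":0,"ax":0,"ay":0,"az":0},{"tx":-0.12,"ty":0,"tz":-0.08,"ax":0,"ay":0,"az":0},{"tx":-0.25,"ty":0,"tz":-0.2,"ax":0,"ay":0,"az":0},{"tx":-0.4,"ty":0,"tz":-0.35,"ax":0,"ay":0,"az":0},{"tx":-0.55,"ty":0,"tz":-0.5,"ax":0,"ay":0,"az":0},{"tx":-0.7,"ty":0,"tz":-0.65,"ax":0,"ay":0,"az":0},{"tx":-0.85,"ty":0,"tz":-0.8,"ax":0,"ay":0,"az":0}]'
python3 -m handwheel '[{"tx":-0.2,"ty":-0.2,"tz":0,"ax":0,"ay":0,"az":0},{"tx":-0.4,"ty":-0.3,"tz":0,"ax":0,"ay":0,"az":0},{"tx":-0.6,"ty":-0.4,"tz":0,"ax":0,"ay":0,"az":0},{"tx":-0.6,"ty":-0.4,"tz":0,"ax":0,"ay":0,"az":0}]'
python3 - <<'E'
from h import *
im=save("top","top5")
cv2.imwrite("pics/top5c.png",cv2.resize(im[100:300,150:490,::-1],None,fx=2.3,fy=2.3,interpolation=cv2.INTER_CUBIC))
for t,h in(("spool_tall",.055),("spool_short",.045),("wax",.02),("bottle",.085),("awl",.02),("heel_lift",.006)):
  for r in env.regions_of("top",t)[:2]: w=ray("top",r["xy"],h)[0];print(t,round(r["p"],2),w.round(3)[:2],w2b(w).round(3))
E
```

```text
clock: 11.98
tcp_pos: [0.612, 0.0868, 0.03]
ee_rot: [2.372, 2.06, 0.0]
ft_force: [0.3, 0.0, 0.6]
grip_width: 0.251
grasp_force: 0.2
clock: 12.65
tcp_pos: [0.5861, -0.093, 0.1976]
ee_rot: [2.372, 2.059, -0.0]
ft_force: [1.5, -0.3, -0.2]
grip_width: 0.253
grasp_force: 0.0
clock: 12.98
tcp_pos: [0.4742, -0.2155, 0.1964]
ee_rot: [2.372, 2.059, -0.0]
ft_force: [1.1, -0.6, 1.0]
grip_width: 0.251
grasp_force: 0.0
spool_tall 0.76 [0.551 0.154] [0.004 0.03 ]
spool_short 0.5 [0.481 0.137] [-0.062  0.003]
wax 0.54 [0.614 0.128] [0.071 0.013]
bottle 0.68 [ 0.697 -0.143] [ 0.191 -0.244]
```

View pics/top5c.png

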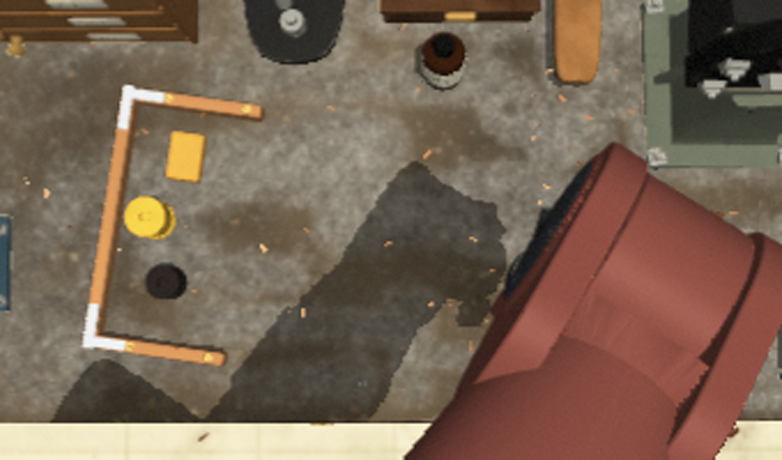

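The wax (186,156), the tall spool (148,217) and the short spool (165,281) all sit well inside the bay, with both spools upright. The bottle hasn't moved and the arm is clear, so I'm handing in.

```bash
python3 -c "
from bench import env
print(env.hand_in())"
```

```text
the job is handed in; nothing more can be done
None
```

Both spools, still standing, and the beeswax were swept wholly inside the bay in about 13 s, and the job is handed in; the last picture showed the bottle unmoved, but the arm hid the awl and heel lift, which the pushes stayed clear of.

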